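# Put the salt shaker and pepper mill back in the cruet stand

## Task

Put the glass salt shaker and the dark wooden pepper mill back into the cruet stand: the mill only goes through the wide hole and the shaker belongs in the narrow one, each slid down through its hole until it stands upright on the foot board. Keep both upright all the while, and leave the garlic bulb and the round wooden box where they are.

Things in the scene. Friction and masses are not known exactly. Their poses are not given: they have to be found in the camera images.
- shaker: Loose salt shaker: clear glass body with a domed light grey cap, round, 44 mm across, 90 mm tall, 0.1 kg. Standing upright on the counter. Origin: centre of its underside; z up along its axis. It can be gripped from above by its upper part, about 72 mm above the underside (there about 36 to 44 mm wide).
- mill: Loose pepper mill: dark turned wood, slender waist, round head with a small metal nut on top, 58 mm across at the foot, 170 mm tall, 0.18 kg. Standing upright on the counter. Origin: centre of its underside; z up along its axis. The head is 49 mm across, from 123 to 159 mm above the underside, widest at about 141 mm, and does not turn; it can be gripped there from above.
- cruet_stand: Cruet stand, fixed: dark wooden foot board, 6 mm thick, and on four brass posts an upper board 240 x 114 mm, its top 46 mm above the counter (corner knobs to 52 mm). Two round holes go through the upper board, 120 mm apart; things in them stand on the foot board, 6 mm above the counter. Origin: centre of its underside; x along its length from narrow to wide hole, z up. May be turned any way.
- narrow_hole (a point): Centre of the narrow hole, 56 mm in diameter, at the top face of the upper board (46 mm above the counter). The mill cannot pass it.
- wide_hole (a point): Centre of the wide hole, 78 mm in diameter, at the top face of the upper board (46 mm above the counter).
- garlic: Bystander: a loose pinkish-white garlic bulb, 60 mm across, 59 mm tall. Origin: centre of its underside. Stays where it is.
- wooden_box: Bystander: a loose round wooden box with a flat lid and a small knob, 69 mm across, 67 mm tall. Origin: centre of its underside. Stays where it is.
There are look-alikes about, which are no part of the job. What is meant by the shaker is not turquoise, and is the smaller of those in its own colour.

How it is judged:
By the outcome, as a careful person would: the job done as asked, in the order asked, and still so for the second after the job is handed in, with the robot touching nothing.
It also fails if it takes over 58 s, if anything falls off the work surface, if the arm or the gripper's body presses on something with over 40 N, if the wrist force passes 120 N, or if a joint passes its speed limit or range.

## Robot

A 6-joint arm with a two-finger parallel gripper is mounted at the origin on the work surface; the furniture and walls round the work are solid. World frame = base frame: x ahead of the robot, y to its left, z up, the work surface at z = 0. Lengths are in m, angles in rad, forces in N, time in s.
With the tool pointing down it reaches from about 0.3 to 0.875 m from the base axis. Payload 6.4 kg.
Tool frame: the origin (TCP) lies between the finger pads; the fingertips stand 25 mm ahead of it and the grasp point (between the pads) lies 6 mm ahead of it; y points along the fingers, x is the direction in which the jaws open and shut, and the axes are right-handed (so a half turn about y gives the same grasp; the last joint's range is limited). The gripper opens to 85 mm and grips with 20 to 120 N. Pads are 22 mm wide; open, the fingers measure 114 mm over their backs; the gripper's body (76 mm by 85 mm) begins 54 mm behind the grasp point. The pads swing forward as they close: fully open they stand 13 mm farther back than shut.
Start: joints at [1.088, 0.181, 1.607, -0, 1.354, -0.206], TCP at [0.157, 0.553, 0.256] pointing down, gripper open.
Joint ranges: [-2.99, 2.99], [-0.89, 2.07], [0.3, 2.58], [-1.14, 4.28], [0, 2.63], [-3.12, 3.12]. Speed limits (rad/s): [2.57, 2.57, 3.01, 3.14, 3.14, 3.14].

## Interface

Orientations are given as a unit quaternion [w, x, y, z].
In Python, from bench import ctrl, vision, ticket, find_in, regions_of, pinpoint gives the robot as it stands.
- The arm moves only by the tool apply_moves, never from a script. Its argument "increments" is a list of rows, each an object of numbers: "x", "y", "z": the shift along the tool's x, y, z in cm; "ax", "ay", "az": the turn, a rotation vector about the tool's x, y, z in rad; "grip": the closure, from 0 (fully open) to 1 (shut). A call has 1 to 12 rows; each row is the pose to reach, as a shift and turn from the pose measured when the call began, along the tool's axes at that moment; what a row does not reach only later rows make up. A row lasts 1/8 s, in which the tool goes at most 62.5 mm and 10.7 degrees, less where a joint would pass 70% of its speed; a pose out of reach is approached as far as the arm can. A call with a gripper value outside its range is refused whole. The fingers move at their own pace and stop on an object; the grip force is fixed at half the most. Time passes only in rows, so rows that repeat a pose let the fingers close. It gives the time, the measured TCP pose, the force and the opening at its end, in the units of the state.
- ctrl.get_obs(): the state, without advancing time (a new reading comes with each control period).
- vision.camera(name): name is "scene" or "top" or "wrist"; returns the picture (400x640x3 uint8, red, green, blue); there is no depth.
- vision.camera_params(name): a dict with "intrinsics" (3x3 intrinsics, pixels), "R" (3x3) and "t" (3): a world point X has camera coordinates R X + t. Camera axes: x right, y down, z forward; pixel columns grow to the right and rows downward; lengths in m; the calibration is good to about 2 mm. A picture is of the moment at which its call begins: read the wrist's pose just before it. camera_params takes no time and is no camera call; for the wrist camera it gives the pose at the moment of the call.
- ticket.hand_in(): hands the job in, once; it reports no verdict.
Trained networks look in the newest picture that a camera, given by its name, has taken for a name from the list of things; names that differ only in an ending like _2 or _b are one class to them, and where a whole thing is asked for, a point or a joint stands for the part that bears it (a point fixed in the world has none). Each returns a list of dicts, best first, with "p" (0 to 1); they miss things now and then, are a little off and sometimes report something else, mostly with a low value. They report only what shows in the picture. A call takes as long as a camera call. They do not tell look-alikes from the thing itself.
- find_in(camera, query): "rect" ([centre column, centre row, width, height] in pixels, round what is visible of it).
- regions_of(camera, query): "mask" (400x640 bool, what is visible of it) and "rect" ([centre column, centre row, width, height] in pixels, round what is visible of it).
- pinpoint(camera, query): "xy" ([column, row] in pixels: a listed point, or the origin of a listed thing).
The state is a dict: "time_s": time; "q": joint angles; "dq": joint speeds; "joint_efforts": joint torques, N m; "eef_pos": TCP position; "eef_rot": TCP orientation; "wrist_force": force on the tool from outside, world axes, zero at the start; "torque": the same for the moment, N m; "opening": opening from 0.0 (shut) to 1.0 (fully open).
Only numpy, scipy, OpenCV 4.12 (cv2) and the standard library are available. Lean on these libraries where they do the work, as an engineer would, in place of code of your own. Each camera call takes 0.05 s, during which the arm holds its last target.

## Working session

There is one attempt and no reset: what is moved stays moved. The work goes in short steps, Python scripts to look and compute and a tool call to move; the robot and the scene stay as the last step left them, time stands still between calls to the robot, and variables do not carry over. Pictures are saved under pics/ and viewed, and the job is handed in when it is done.

Besides the shell and the picture viewer there is one more tool, called after ">>>" as a command line: name --argument value ..., lists and objects as JSON in quotes. apply_moves: Moves the arm, as the interface text tells. Its arguments: {"type":"object","properties":{"increments":{"type":"array","items":{"type":"object","properties":{"x":{"type":"number"},"y":{"type":"number"},"z":{"type":"number"},"ax":{"type":"number"},"ay":{"type":"number"},"az":{"type":"number"},"grip":{"type":"number"}}}}},"required":["increments"]}

```bash
mkdir -p pics; ls; python3 - <<'E'
from bench import ctrl, vision
import cv2
o=ctrl.get_obs(); print(o)
for n in ["scene","top","wrist"]:
    im=vision.camera(n); cv2.imwrite(f"pics/{n}0.png",im[:,:,::-1])
    p=vision.camera_params(n); print(n,p)
E
```

```text
pics
{'time_s': 0.0, 'q': array([ 1.08771833e+00,  1.81530892e-01,  1.60802139e+00,  2.44760755e-05,
        1.35383522e+00, -2.06294299e-01]), 'dq': array([ 0.00178927,  0.0021063 , -0.00014101, -0.00127174, -0.0011563 ,
       -0.00150103]), 'joint_efforts': array([-1.33569578e-03, -4.44884634e+01, -3.51330221e+01, -3.37648898e-04,
        9.01430467e-03,  3.50908316e-06]), 'eef_pos': array([0.15685069, 0.55264853, 0.25538337]), 'eef_rot': array([-0.56393266,  0.56445878,  0.4256651 , -0.42682018]), 'wrist_force': array([-0.23975334, -0.1909275 ,  0.02115808]), 'torque': array([ 0.00796601, -0.00133911,  0.01765733]), 'opening': 1.0014840364755795}
scene {'intrinsics': array([[443.76665181,   0.        , 320.8171156 ],
       [  0.        , 443.76665181, 200.94267169],
       [  0.        ,   0.        ,   1.        ]]), 'R': array([[ 0.55394969, -0.83235808, -0.0178823 ],
       [-0.41916334, -0.26027416, -0.86980426],
       [ 0.7193343 ,  0.4893234 , -0.49307278]]), 't': array([-0.27025041,  0.287267  ,  0.79074479])}
top {'intrinsics': array([[490.14242708,   0.        , 313.09876841],
       [  0.        , 490.14242708, 211.3372096 ],
       [  0.        ,   0.        ,   1.        ]]), 'R': array([[-1.31730250e-03, -9.99965621e-01,  8.18668032e-03],
       [-9.83088247e-01, -2.04228408e-04, -1.83132349e-01],
       [ 1.83127725e-01, -8.28946991e-03, -9.83054180e-01]]), 't': array([-0.01778912,  0.51286717,  1.26094111])}
wrist {'intrinsics': array([[291.26660885,   0.        , 317.76874769],
       [  0.        , 291.26660885, 196.65375668],
       [  0.        ,   0.        ,   1.        ]]), 'R': array([[ 0.27460053,  0.96155758, -0.00125034],
       [ 0.92383923, -0.26346789,  0.27767922],
       [ 0.26667513, -0.07740597, -0.96067304]]), 't': array([-0.57490013, -0.03597684,  0.37795535])}
```

View pics/scene0.png

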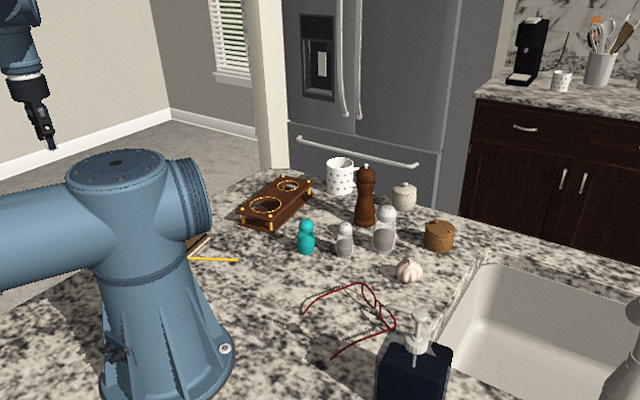

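View pics/top0.png

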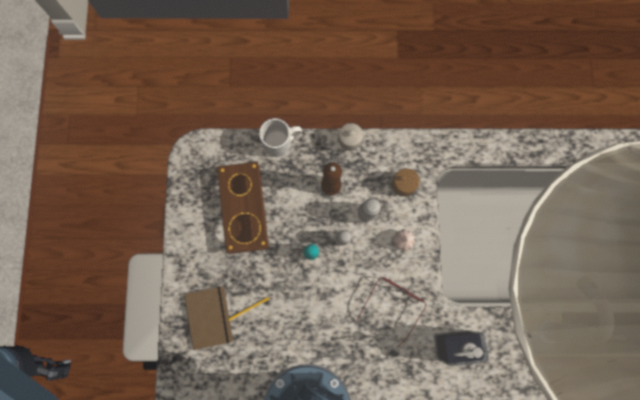

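View pics/wrist0.png

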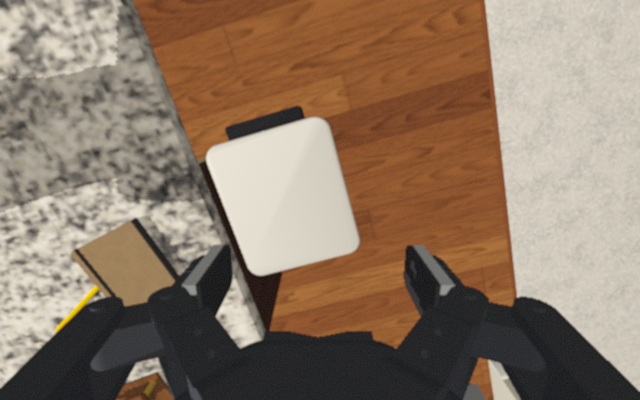

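The scene picture shows the mill at (365,195), the stand at (275,203), a small clear shaker at (345,240), a larger one at (384,228) and a turquoise one at (306,237). The garlic is at (408,271) and the box at (438,237). The target is the small clear shaker, which is at about (344,238) in the top picture.

```bash
cat > h.py <<'E'
import numpy as np
from scipy.optimize import least_squares
def proj(P,X):
    c=P["R"]@np.asarray(X)+P["t"]; u=P["intrinsics"]@c; return u[:2]/u[2]
def onplane(P,uv,z):
    d=P["R"].T@np.linalg.inv(P["intrinsics"])@np.array([uv[0],uv[1],1.]); C=-P["R"].T@P["t"]
    return C+d*(z-C[2])/d[2]
E
python3 - <<'E'
from bench import ctrl, vision, find_in, pinpoint
from h import *
for cam in ["scene","top"]:
    P=vision.camera_params(cam); vision.camera(cam)
    for n,z in [("shaker",0),("mill",0),("narrow_hole",.046),("wide_hole",.046),("cruet_stand",0),("garlic",0),("wooden_box",0)]:
        for d in pinpoint(cam,n)[:4]:
            print(cam,n,round(d["p"],2),np.round(d["xy"],1),onplane(P,d["xy"],z).round(4))
for n in ["shaker","mill"]:
    for d in find_in("top",n)[:4]: print("rect",n,round(d["p"],2),np.round(d["rect"],1))
print(ctrl.get_obs()["time_s"])
E
```

```text
scene shaker 0.89 [306.1 251.5] [ 0.4024 -0.0141  0.    ]
scene shaker 0.79 [381.1 248.1] [ 0.5113 -0.1606  0.    ]
scene shaker 0.58 [341.9 254.3] [ 0.4389 -0.0932  0.    ]
scene mill 0.57 [362.7 219. ] [ 0.605  -0.0578  0.    ]
scene narrow_hole 0.62 [285.9 184.6] [0.5869 0.1861 0.046 ]
scene narrow_hole 0.36 [264.3 203.6] [0.4687 0.1679 0.046 ]
scene wide_hole 0.79 [266.3 203.3] [0.4727 0.1644 0.046 ]
scene cruet_stand 0.92 [278.5 210.6] [0.5193 0.1634 0.    ]
scene garlic 0.74 [409.1 277.5] [ 0.4448 -0.2633  0.    ]
scene wooden_box 0.79 [436.7 244.1] [ 0.5989 -0.2682  0.    ]
top shaker 0.75 [364.2 213.2] [ 0.5165 -0.1599  0.    ]
top shaker 0.65 [342.8 236.9] [ 0.4504 -0.0998  0.    ]
top shaker 0.52 [311.3 254.9] [ 0.401  -0.0134  0.    ]
top mill 0.96 [331.1 187.6] [ 0.5892 -0.0689  0.    ]
top mill 0.72 [400.8 184.5] [ 0.5982 -0.2642 -0.    ]
top narrow_hole 0.85 [240.4 183. ] [0.5909 0.178  0.046 ]
top wide_hole 0.74 [245.6 229.4] [0.4644 0.1609 0.046 ]
top cruet_stand 0.95 [243.4 207. ] [0.5339 0.1745 0.    ]
top garlic 0.55 [403.3 243.3] [ 0.4327 -0.2654  0.    ]
top wooden_box 0.8 [404.2 185.9] [ 0.5942 -0.2736  0.    ]
rect shaker 0.79 [369.4 209.2  24.9  17.7]
rect shaker 0.71 [342.  239.5  18.8  11.2]
rect shaker 0.62 [310.5 253.2  13.8  14.7]
rect mill 0.66 [332.6 179.4  22.6  31. ]
1.05
```

```bash
cat >> h.py <<'E'
from scipy.spatial.transform import Rotation as Ro
def tool(o): 
    q=o["eef_rot"]; return Ro.from_quat([q[1],q[2],q[3],q[0]]).as_matrix()
def plan(o,pos,yaw):
    """tool down, tool x axis (jaw) at yaw in world; either jaw sense"""
    R=tool(o); best=None
    for k in (0,np.pi):
        a=yaw+k; X=np.array([np.cos(a),np.sin(a),0]); Z=np.array([0,0,-1.]); T=np.stack([X,np.cross(Z,X),Z],1)
        rv=Ro.from_matrix(R.T@T).as_rotvec()
        if best is None or np.linalg.norm(rv)<np.linalg.norm(best): best=rv
    print("shift cm",(R.T@(np.array(pos)-o["eef_pos"])*100).round(2),"rot",best.round(3),"tcp",o["eef_pos"].round(4),"t",o["time_s"])
E
python3 - <<'E'
from bench import ctrl, vision
from h import *
o=ctrl.get_obs();R=tool(o);P=vision.camera_params("wrist")
print(R.round(3)); C=-P["R"].T@P["t"]; print("cam",C, "in tool",(R.T@(C-o["eef_pos"])).round(4),"axis in tool",(R.T@P["R"].T).round(3))
plan(o,(0.40,-0.07,0.27),np.radians(38))
plan(o,(0.40,-0.07,0.27),np.radians(60))
E
```

```text
[[ 0.273 -0.    -0.962]
 [ 0.962  0.     0.273]
 [-0.    -1.     0.   ]]
cam [0.09042812 0.57279545 0.37304694] in tool [ 0.0007 -0.1167  0.0695] axis in tool [[ 1.    -0.001 -0.   ]
 [-0.    -0.278  0.961]
 [-0.001 -0.961 -0.278]]
shift cm [-53.3   -1.37 -40.4 ] rot [-1.514  0.494  0.494] tcp [0.1571 0.5531 0.2563] t 1.05
shift cm [-53.3   -1.37 -40.4 ] rot [-1.562  0.194  0.194] tcp [0.1571 0.5531 0.2563] t 1.05
```

```bash
sed -i 's/Z=np.array(\[0,0,-1.\]); T=np.stack(\[X,np.cross(Z,X),Z\],1)/Y=np.array([0,0,-1.]); T=np.stack([X,Y,np.cross(X,Y)],1)/' h.py
python3 - <<'E'
from bench import ctrl, vision
from h import *
o=ctrl.get_obs()
plan(o,(0.46,-0.08,0.27),np.radians(45))
E
```

```text
shift cm [-52.62  -1.37 -46.44] rot [-0.     0.509 -0.   ] tcp [0.1571 0.5531 0.2563] t 1.05
```

>>> apply_moves --increments '[{"x": -52.6,"y": -1.4,"z": -46.4,"ay": 0.51},{"x": -52.6,"y": -1.4,"z": -46.4,"ay": 0.51},{"x": -52.6,"y": -1.4,"z": -46.4,"ay": 0.51},{"x": -52.6,"y": -1.4,"z": -46.4,"ay": 0.51},{"x": -52.6,"y": -1.4,"z": -46.4,"ay": 0.51},{"x": -52.6,"y": -1.4,"z": -46.4,"ay": 0.51},{"x": -52.6,"y": -1.4,"z": -46.4,"ay": 0.51},{"x": -52.6,"y": -1.4,"z": -46.4,"ay": 0.51},{"x": -52.6,"y": -1.4,"z": -46.4,"ay": 0.51},{"x": -52.6,"y": -1.4,"z": -46.4,"ay": 0.51},{"x": -52.6,"y": -1.4,"z": -46.4,"ay": 0.51},{"x": -52.6,"y": -1.4,"z": -46.4,"ay": 0.51}]'

```text
invalid input
```

>>> apply_moves --increments '[{"x": 0},{"x": 0}]'

```text
invalid input
```

```bash
cat > look.py <<'E'
import sys,cv2
from bench import ctrl, vision, find_in, pinpoint, regions_of
from h import *
tag=sys.argv[1]; o=ctrl.get_obs(); P=vision.camera_params("wrist"); im=vision.camera("wrist")
cv2.imwrite(f"pics/w{tag}.png",im[:,:,::-1])
print(o["eef_pos"].round(4),o["wrist_force"].round(1),o["opening"])
Z={"shaker":0,"mill":0,"narrow_hole":.046,"wide_hole":.046}
for n in sys.argv[2:]:
    for d in pinpoint("wrist",n)[:3]: print(n,round(d["p"],2),np.round(d["xy"],1),onplane(P,d["xy"],Z[n]).round(4))
    if n in("shaker","mill"):
        for d in find_in("wrist",n)[:3]: print(" rect",round(d["p"],2),np.round(d["rect"],1))
E
python3 look.py 1 shaker mill
```

```text
[0.1571 0.5531 0.2563] [-0.3 -0.4  0.1] 0.9992816866956359
```

View pics/w1.png

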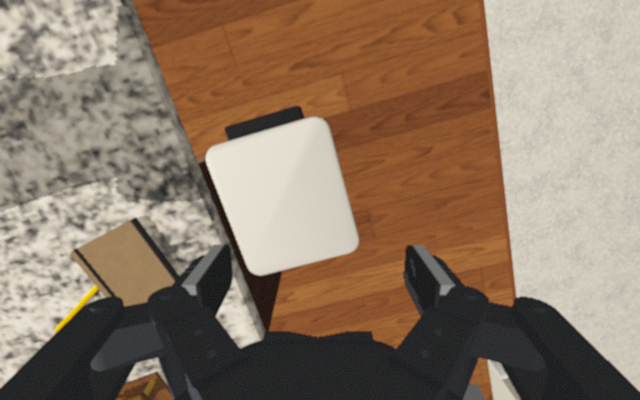

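The moves were refused. I'll send a full row with every key.

>>> apply_moves --increments '[{"x": -6,"y": -1.4,"z": -5.3,"ax": 0,"ay": 0.06,"az": 0,"grip": 0}]'

```text
time_s: 1.42
eef_pos: [0.1829, 0.4983, 0.2656]
eef_rot: [-0.576, 0.576, 0.409, -0.411]
wrist_force: [1.3, -1.3, 0.7]
opening: 0.999
```

```bash
python3 - <<'E'
from bench import ctrl, vision
from h import *
o=ctrl.get_obs()
plan(o,(0.46,-0.08,0.27),np.radians(45))
E
```

```text
shift cm [-45.53  -0.39 -45.15] rot [-0.     0.451 -0.002] tcp [0.1829 0.4983 0.2656] t 1.425
```

>>> apply_moves --increments '[{"x": -45.5,"y": -0.4,"z": -45.2,"ax": 0,"ay": 0.45,"az": 0,"grip": 0},{"x": -45.5,"y": -0.4,"z": -45.2,"ax": 0,"ay": 0.45,"az": 0,"grip": 0},{"x": -45.5,"y": -0.4,"z": -45.2,"ax": 0,"ay": 0.45,"az": 0,"grip": 0},{"x": -45.5,"y": -0.4,"z": -45.2,"ax": 0,"ay": 0.45,"az": 0,"grip": 0},{"x": -45.5,"y": -0.4,"z": -45.2,"ax": 0,"ay": 0.45,"az": 0,"grip": 0},{"x": -45.5,"y": -0.4,"z": -45.2,"ax": 0,"ay": 0.45,"az": 0,"grip": 0},{"x": -45.5,"y": -0.4,"z": -45.2,"ax": 0,"ay": 0.45,"az": 0,"grip": 0},{"x": -45.5,"y": -0.4,"z": -45.2,"ax": 0,"ay": 0.45,"az": 0,"grip": 0},{"x": -45.5,"y": -0.4,"z": -45.2,"ax": 0,"ay": 0.45,"az": 0,"grip": 0},{"x": -45.5,"y": -0.4,"z": -45.2,"ax": 0,"ay": 0.45,"az": 0,"grip": 0},{"x": -45.5,"y": -0.4,"z": -45.2,"ax": 0,"ay": 0.45,"az": 0,"grip": 0},{"x": -45.5,"y": -0.4,"z": -45.2,"ax": 0,"ay": 0.45,"az": 0,"grip": 0}]'

```text
time_s: 2.92
eef_pos: [0.4604, -0.0801, 0.2698]
eef_rot: [0.653, -0.653, -0.269, 0.271]
wrist_force: [-0.3, 0.1, 0.2]
opening: 0.996
```

```bash
python3 look.py 1b shaker mill; python3 -c "
from bench import ctrl;o=ctrl.get_obs();print(o['time_s'],o['dq'].round(2))"
```

```text
[ 0.4604 -0.0801  0.2698] [-0.3  0.1  0.2] 0.9963599118701204
shaker 0.77 [326.  100.7] [ 0.4084 -0.0127  0.    ]
shaker 0.64 [305.9 166. ] [ 0.4485 -0.0903  0.    ]
shaker 0.6 [300.2 232.3] [ 0.5097 -0.1647  0.    ]
 rect 0.86 [301.8 252.8  49.5  78.3]
 rect 0.68 [299.1 174.5  34.1  41.6]
 rect 0.61 [327.1  98.   34.1  35.5]
mill 0.82 [393.2 228.1] [ 0.599  -0.0665  0.    ]
 rect 0.91 [412.4 242.   83.8  68.4]
3.175 [-0.    0.   -0.01 -0.   -0.   -0.  ]
```

View pics/w1b.png

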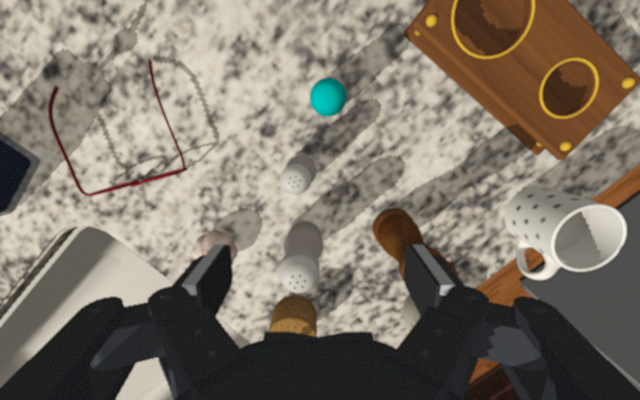

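Turquoise is at (328,97), the target shaker at (297,175), the large shaker at (300,255) and the mill foot at (395,225). The brass-ringed holes are at (493,15) and (569,88). I'll zoom in.

```bash
python3 - <<'E'
import cv2,numpy as np
im=cv2.imread("pics/w1b.png")
a=cv2.resize(im[130:230,250:350],(400,400),interpolation=cv2.INTER_CUBIC)
b=cv2.resize(im[190:290,350:450],(400,400),interpolation=cv2.INTER_CUBIC)
cv2.imwrite("pics/z1.png",np.hstack([a,b]))
E
```

```text
(no output)
```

View pics/z1.png

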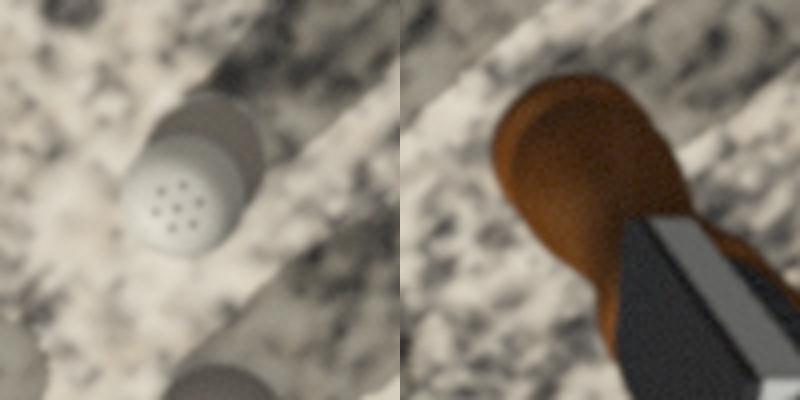

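```bash
python3 - <<'E'
import cv2
from bench import vision
from h import *
P=vision.camera_params("wrist"); C=-P["R"].T@P["t"]; print(C)
im=cv2.imread("pics/w1b.png"); hsv=cv2.cvtColor(im,cv2.COLOR_BGR2HSV)
m=((hsv[...,0]>18)&(hsv[...,0]<32)&(hsv[...,1]>130)&(hsv[...,2]>120)).astype(np.uint8)
m[:, :420]=0; m[150:]=0
n,l,st,_=cv2.connectedComponentsWithStats(m)
for i in range(1,n):
    if st[i,4]>60:
        ys,xs=np.where(l==i); pts=np.array([onplane(P,(x,y),.046)[:2] for x,y in zip(xs,ys)])
        f=lambda p:np.hypot(*(pts-p[:2]).T)-p[2]
        s=least_squares(f,[*pts.mean(0),.035],loss="soft_l1",f_scale=.002).x; print(st[i],s.round(4),np.std(f(s)).round(4))
# shaker/mill models overlay predictions
for x,y,h in [(.445,-.095,.09),(.4485,-.0903,.09),(.597,-.064,.17),(.599,-.0665,.17)]:
    print((x,y),proj(P,(x,y,0)).round(1),proj(P,(x,y,h)).round(1))
E
```

```text
[ 0.4115248  -0.02797692  0.38696645]
[451   0  85  60 626] [0.4686 0.1678 0.041 ] 0.0012
[425  15  12  12 113] [0.4289 0.119  0.004 ] 0.0014
[539  57  60  62 682] [0.5875 0.1842 0.0301] 0.0012
[622  77  13  12 115] [0.6278 0.2335 0.0044] 0.0015
[560 141  12   9  86] [0.6393 0.1484 0.0042] 0.0015
(0.445, -0.095) [300.7 167.3] [295.6 182.9]
(0.4485, -0.0903) [305.  166.7] [301.2 182.2]
(0.597, -0.064) [392.3 226.9] [440.3 301.2]
(0.599, -0.0665) [391.9 229. ] [439.4 304.4]
```

```bash
python3 - <<'E'
from bench import vision,ctrl
from h import *
P=vision.camera_params("wrist")
s=onplane(P,(294.5,182),.089);print("shaker",s)
pz=[(493,150),(500,120),(520,95),(545,79),(578,73),(605,78),(628,95)]
pts=np.array([onplane(P,(350+(x-400)/4,190+y/4),.004)[:2] for x,y in pz])
f=lambda p:np.hypot(*(pts-p).T)-.029
r=least_squares(f,[.598,-.066]);print("mill",r.x,f(r.x).round(4))
pz=[(205,92),(235,100),(255,125),(264,155)]
pts=np.array([onplane(P,(250+x/4,130+y/4),.006)[:2] for x,y in pz])
f2=lambda p:np.hypot(*(pts-p).T)-.022
r=least_squares(f2,[.447,-.094]);print("shaker base",r.x,f2(r.x).round(4))
plan(ctrl.get_obs(),(*s[:2],.078),np.radians(40))
E
```

```text
shaker [ 0.44356406 -0.09535335  0.089     ]
mill [ 0.59713724 -0.0639574 ] [-0.0009 -0.0001  0.0001  0.0005  0.0004  0.0001 -0.0012]
shaker base [ 0.44508469 -0.09690793] [-0.0004  0.0006 -0.0002 -0.0001]
shift cm [-2.34 19.23 -0.02] rot [ 0.     0.091 -0.002] tcp [ 0.4602 -0.0783  0.2702] t 3.175
```

>>> apply_moves --increments '[{"x": -2.3,"y": 4,"z": 0,"ax": 0,"ay": 0,"az": 0,"grip": 0},{"x": -2.3,"y": 9,"z": 0,"ax": 0,"ay": 0,"az": 0,"grip": 0},{"x": -2.3,"y": 11.5,"z": 0,"ax": 0,"ay": 0,"az": 0,"grip": 0},{"x": -2.3,"y": 11.5,"z": 0,"ax": 0,"ay": 0,"az": 0,"grip": 0}]'

```text
time_s: 3.68
eef_pos: [0.4423, -0.0932, 0.1537]
eef_rot: [0.654, -0.652, -0.27, 0.274]
wrist_force: [0.0, 0.6, -0.2]
opening: 1.0
```

```bash
python3 look.py 2 shaker; python3 - <<'E'
from bench import ctrl
from h import *
plan(ctrl.get_obs(),(.4442,-.096,.078),np.radians(45))
E
```

```text
[ 0.4423 -0.0932  0.1537] [ 0.   0.6 -0.2] 1.0003185946152469
shaker 0.9 [357.5  96.8] [ 0.4078 -0.009   0.    ]
shaker 0.89 [320.2 277.6] [ 0.5125 -0.1587  0.    ]
shaker 0.62 [320.1 191.5] [ 0.446 -0.093  0.   ]
 rect 0.98 [318.1 207.2  53.6  68.1]
 rect 0.92 [365.   94.   61.3  60.1]
 rect 0.76 [319.2 298.2  64.5  75.2]
shift cm [-0.12  7.88 -0.02] rot [ 0.002  0.004 -0.001] tcp [ 0.4448 -0.0948  0.1568] t 3.825
```

View pics/w2.png

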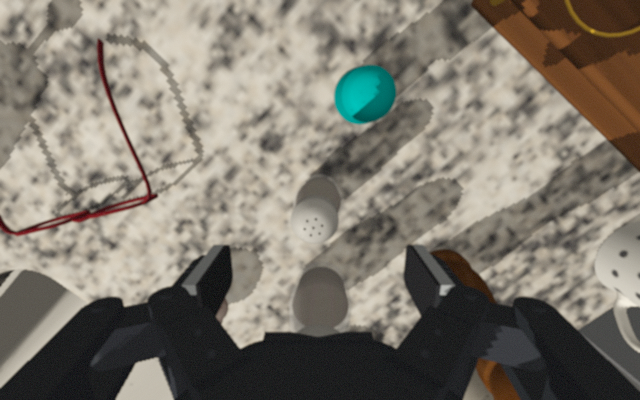

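The shaker cap shows at (313,225), midway between the fingers. I'll check it once by projection, then go down.

```bash
python3 - <<'E'
from bench import ctrl,vision
from h import *
P=vision.camera_params("wrist")
s=onplane(P,(313,226),.089);print(s)
plan(ctrl.get_obs(),(s[0],s[1],.078),np.radians(45))
E
```

```text
[ 0.44625654 -0.09946659  0.089     ]
shift cm [-0.22  7.88 -0.41] rot [ 0.002  0.004 -0.001] tcp [ 0.4448 -0.0948  0.1568] t 3.825
```

>>> apply_moves --increments '[{"x": -0.2,"y": 4,"z": -0.2,"ax": 0,"ay": 0,"az": 0,"grip": 0},{"x": -0.2,"y": 7.8,"z": -0.2,"ax": 0,"ay": 0,"az": 0,"grip": 0},{"x": -0.2,"y": 7.8,"z": -0.2,"ax": 0,"ay": 0,"az": 0,"grip": 0.2},{"x": -0.2,"y": 7.8,"z": -0.2,"ax": 0,"ay": 0,"az": 0,"grip": 0.4},{"x": -0.2,"y": 7.8,"z": -0.2,"ax": 0,"ay": 0,"az": 0,"grip": 0.7},{"x": -0.2,"y": 7.8,"z": -0.2,"ax": 0,"ay": 0,"az": 0,"grip": 0.7},{"x": -0.2,"y": 7.8,"z": -0.2,"ax": 0,"ay": 0,"az": 0,"grip": 0.7}]'

```text
time_s: 4.7
eef_pos: [0.4467, -0.0985, 0.0812]
eef_rot: [-0.651, 0.655, 0.273, -0.271]
wrist_force: [-0.4, 2.3, 7.5]
opening: 0.372
```

```bash
python3 look.py 3
```

```text
[ 0.4467 -0.0985  0.0812] [-0.4  2.3  7.5] 0.37159521498388154
```

View pics/w3.png

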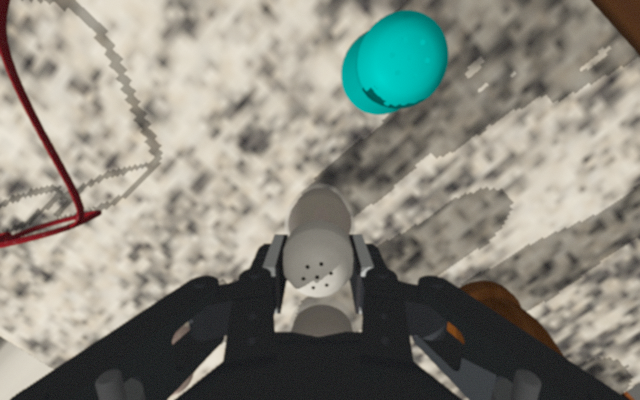

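>>> apply_moves --increments '[{"x": 0,"y": 0,"z": 0,"ax": 0,"ay": 0,"az": 0,"grip": 0.4},{"x": 0,"y": 0.4,"z": 0,"ax": 0,"ay": 0,"az": 0,"grip": 0.3},{"x": 0,"y": 0.8,"z": 0,"ax": 0,"ay": 0,"az": 0,"grip": 0.3},{"x": 0,"y": 0.8,"z": 0,"ax": 0,"ay": 0,"az": 0,"grip": 0.6},{"x": 0,"y": 0.8,"z": 0,"ax": 0,"ay": 0,"az": 0,"grip": 0.9},{"x": 0,"y": 0.8,"z": 0,"ax": 0,"ay": 0,"az": 0,"grip": 0.9},{"x": 0,"y": 0.8,"z": 0,"ax": 0,"ay": 0,"az": 0,"grip": 0.9}]'

```text
time_s: 5.62
eef_pos: [0.4469, -0.0986, 0.0733]
eef_rot: [-0.651, 0.655, 0.273, -0.271]
wrist_force: [0.3, 0.8, 0.3]
opening: 0.391
```

```bash
python3 look.py 4
```

```text
[ 0.4469 -0.0986  0.0733] [0.3 0.8 0.3] 0.3908355465872243
```

View pics/w4.png

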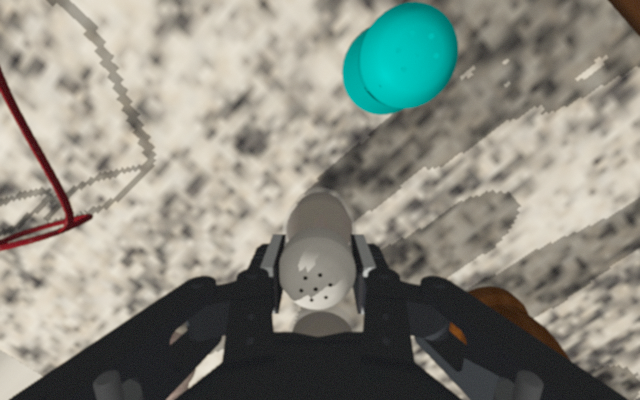

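```bash
python3 - <<'E'
from bench import ctrl
from h import *
plan(ctrl.get_obs(),(.5875,.1842,.155),np.radians(8))
E
```

```text
shift cm [29.99 -8.22  9.87] rot [0.006 0.65  0.003] tcp [ 0.4469 -0.0986  0.0733] t 5.675
```

>>> apply_moves --increments '[{"x": 0,"y": -3,"z": 0,"ax": 0,"ay": 0,"az": 0,"grip": 0.9},{"x": 0,"y": -7,"z": 0,"ax": 0,"ay": 0,"az": 0,"grip": 0.9},{"x": 3,"y": -8.2,"z": 1,"ax": 0,"ay": 0.07,"az": 0,"grip": 0.9},{"x": 7,"y": -8.2,"z": 2.3,"ax": 0,"ay": 0.16,"az": 0,"grip": 0.9},{"x": 11.5,"y": -8.2,"z": 3.8,"ax": 0,"ay": 0.26,"az": 0,"grip": 0.9},{"x": 16,"y": -8.2,"z": 5.3,"ax": 0,"ay": 0.36,"az": 0,"grip": 0.9},{"x": 20.5,"y": -8.2,"z": 6.7,"ax": 0,"ay": 0.46,"az": 0,"grip": 0.9},{"x": 25,"y": -8.2,"z": 8.2,"ax": 0,"ay": 0.56,"az": 0,"grip": 0.9},{"x": 28.5,"y": -8.2,"z": 9.4,"ax": 0,"ay": 0.63,"az": 0,"grip": 0.9},{"x": 30,"y": -8.2,"z": 9.9,"ax": 0,"ay": 0.65,"az": 0,"grip": 0.9},{"x": 30,"y": -8.2,"z": 9.9,"ax": 0,"ay": 0.65,"az": 0,"grip": 0.9},{"x": 30,"y": -8.2,"z": 9.9,"ax": 0,"ay": 0.65,"az": 0,"grip": 0.9}]'

```text
time_s: 7.18
eef_pos: [0.5868, 0.1839, 0.1543]
eef_rot: [-0.704, 0.707, 0.051, -0.048]
wrist_force: [0.2, -0.1, -0.7]
opening: 0.389
```

```bash
python3 look.py 5 narrow_hole; python3 - <<'E'
from bench import ctrl,vision
import cv2
from h import *
plan(ctrl.get_obs(),(.5875,.1842,.155),np.radians(8))
cv2.imwrite("pics/s5.png",vision.camera("scene")[:,:,::-1])
P=vision.camera_params("wrist")
im=cv2.imread("pics/w5.png"); hsv=cv2.cvtColor(im,cv2.COLOR_BGR2HSV)
m=((hsv[...,0]>18)&(hsv[...,0]<32)&(hsv[...,1]>130)&(hsv[...,2]>110)).astype(np.uint8)
n,l,st,_=cv2.connectedComponentsWithStats(m)
for i in range(1,n):
    if st[i,4]>100:
        ys,xs=np.where(l==i); pts=np.array([onplane(P,(x,y),.046)[:2] for x,y in zip(xs,ys)])
        f=lambda p:np.hypot(*(pts-p[:2]).T)-p[2]
        s=least_squares(f,[*pts.mean(0),.035],loss="soft_l1",f_scale=.002).x; print(st[i],s.round(4),np.std(f(s)).round(4))
E
```

```text
[0.5868 0.1839 0.1543] [ 0.2 -0.1 -0.7] 0.3892134346967514
shift cm [ 0.05 -0.04  0.05] rot [ 0.005 -0.001  0.004] tcp [0.587  0.1836 0.1546] t 7.275
[ 93 143  17  16 193] [0.418  0.2025 0.0041] 0.0014
[371 145  14  15 173] [0.6289 0.2304 0.0039] 0.0014
[ 116  152  107  100 1326] [0.4699 0.1662 0.041 ] 0.001
[279 167  78  54 597] [0.5888 0.1817 0.0302] 0.001
[115 246  15  13 149] [0.4293 0.1171 0.0042] 0.0015
```

View pics/w5.png

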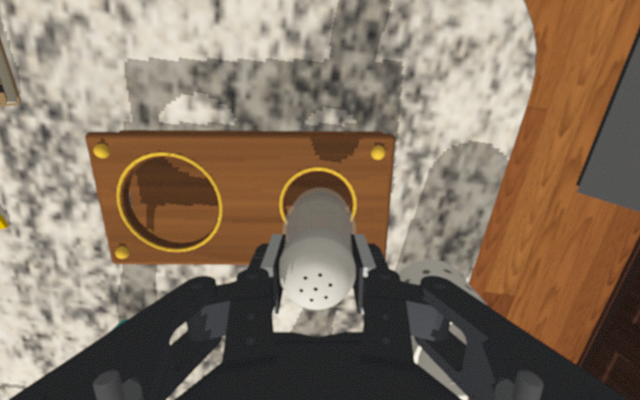

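View pics/s5.png

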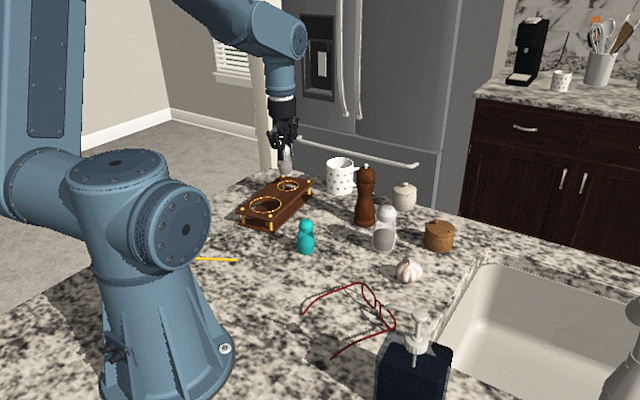

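The shaker hangs in the jaws over the narrow hole, with its cap at (318,290) and the ring at (318,197). I'll check the shaker's offset in the jaws.

```bash
python3 - <<'E'
from bench import ctrl,vision
from h import *
P=vision.camera_params("wrist");o=ctrl.get_obs()
print("cap", onplane(P,(318,289),.0812+.089), onplane(P,(318,188),.0812+.002), "rear edge of bottom", o["eef_pos"])
E
```

```text
cap [0.58791052 0.18709609 0.1702    ] [0.58572934 0.20566841 0.0832    ] rear edge of bottom [0.58711818 0.18365239 0.15472111]
```

>>> apply_moves --increments '[{"x": 0.1,"y": 1.5,"z": -0.15,"ax": 0,"ay": 0,"az": 0,"grip": 0.9},{"x": 0.1,"y": 3.2,"z": -0.15,"ax": 0,"ay": 0,"az": 0,"grip": 0.9},{"x": 0.1,"y": 4.7,"z": -0.15,"ax": 0,"ay": 0,"az": 0,"grip": 0.9},{"x": 0.1,"y": 6,"z": -0.15,"ax": 0,"ay": 0,"az": 0,"grip": 0.9},{"x": 0.1,"y": 7,"z": -0.15,"ax": 0,"ay": 0,"az": 0,"grip": 0.9},{"x": 0.1,"y": 7.4,"z": -0.15,"ax": 0,"ay": 0,"az": 0,"grip": 0.9},{"x": 0.1,"y": 7.4,"z": -0.15,"ax": 0,"ay": 0,"az": 0,"grip": 0.9}]'

```text
time_s: 8.2
eef_pos: [0.5887, 0.182, 0.0807]
eef_rot: [-0.704, 0.707, 0.051, -0.047]
wrist_force: [-0.2, -0.2, -0.5]
opening: 0.389
```

```bash
python3 look.py 6
```

```text
[0.5887 0.182  0.0807] [-0.2 -0.2 -0.5] 0.38947761058988317
```

View pics/w6.png

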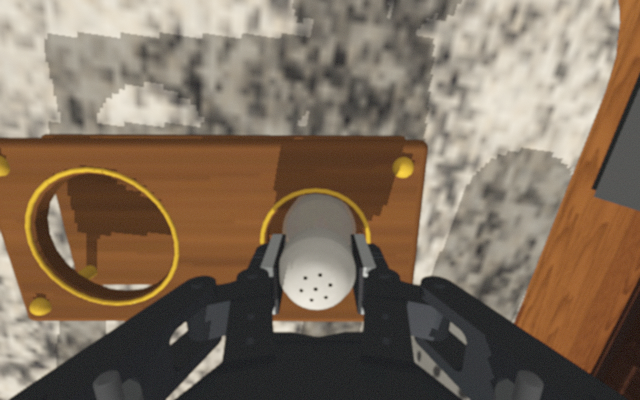

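It is inside the ring with no contact yet. I'll lower the last 1–2 mm, open partway and rise.

>>> apply_moves --increments '[{"x": 0,"y": 0.15,"z": 0,"ax": 0,"ay": 0,"az": 0,"grip": 0.9},{"x": 0,"y": 0.15,"z": 0,"ax": 0,"ay": 0,"az": 0,"grip": 0.9}]'

```text
time_s: 8.5
eef_pos: [0.5892, 0.1821, 0.0799]
eef_rot: [-0.704, 0.707, 0.051, -0.047]
wrist_force: [-0.2, -0.7, -0.4]
opening: 0.387
```

>>> apply_moves --increments '[{"x": 0,"y": 0.1,"z": 0,"ax": 0,"ay": 0,"az": 0,"grip": 0.9},{"x": 0,"y": 0.15,"z": 0,"ax": 0,"ay": 0,"az": 0,"grip": 0.9}]'

```text
time_s: 8.75
eef_pos: [0.5895, 0.1821, 0.0792]
eef_rot: [-0.704, 0.707, 0.051, -0.047]
wrist_force: [-1.1, -0.4, 7.9]
opening: 0.39
```

Contact: 8 N upward. I'll release and rise.

>>> apply_moves --increments '[{"x": 0,"y": 0,"z": 0,"ax": 0,"ay": 0,"az": 0,"grip": 0.5},{"x": 0,"y": 0,"z": 0,"ax": 0,"ay": 0,"az": 0,"grip": 0.3},{"x": 0,"y": 0,"z": 0,"ax": 0,"ay": 0,"az": 0,"grip": 0.3},{"x": 0,"y": -2,"z": 0,"ax": 0,"ay": 0,"az": 0,"grip": 0.3},{"x": 0,"y": -6,"z": 0,"ax": 0,"ay": 0,"az": 0,"grip": 0.2},{"x": 0,"y": -12,"z": 0,"ax": 0,"ay": 0,"az": 0,"grip": 0},{"x": 0,"y": -17,"z": 0,"ax": 0,"ay": 0,"az": 0,"grip": 0},{"x": 0,"y": -17,"z": 0,"ax": 0,"ay": 0,"az": 0,"grip": 0}]'

```text
time_s: 9.75
eef_pos: [0.5914, 0.1833, 0.2569]
eef_rot: [-0.704, 0.707, 0.056, -0.043]
wrist_force: [0.4, -0.2, -0.1]
opening: 0.998
```

```bash
python3 look.py 7; python3 - <<'E'
from bench import ctrl
from h import *
plan(ctrl.get_obs(),(.58,-.064,.27),np.radians(8))
plan(ctrl.get_obs(),(.597,-.064,.27),np.radians(45))
E
```

```text
[0.5914 0.1833 0.2569] [ 0.4 -0.2 -0.1] 0.9981996709316839
shift cm [ -4.37  -1.58 -24.35] rot [ 0.005 -0.001  0.013] tcp [0.5898 0.1831 0.2534] t 9.8
shift cm [ -2.69  -1.56 -24.58] rot [ 0.009 -0.646  0.01 ] tcp [0.5898 0.1831 0.2534] t 9.8
```

View pics/w7.png

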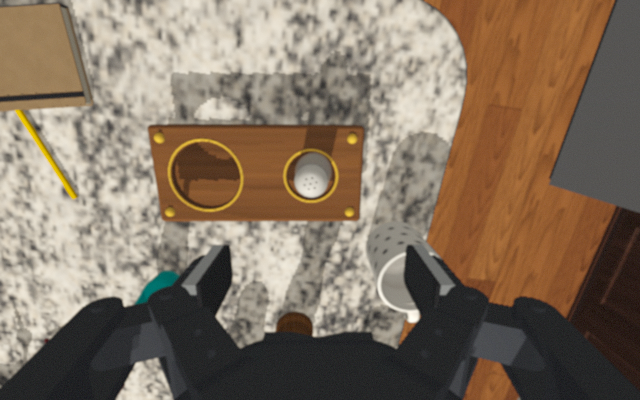

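The shaker stands in the narrow hole, cap at (313,180) inside the ring. Now the mill.

>>> apply_moves --increments '[{"x": -0.7,"y": -1.5,"z": -6,"ax": 0,"ay": 0,"az": 0,"grip": 0},{"x": -1.4,"y": -1.5,"z": -12,"ax": 0,"ay": 0,"az": 0,"grip": 0},{"x": -2,"y": -1.5,"z": -18,"ax": 0,"ay": 0,"az": 0,"grip": 0},{"x": -2.7,"y": -1.5,"z": -23.5,"ax": 0,"ay": 0,"az": 0,"grip": 0},{"x": -2.7,"y": -1.5,"z": -24.6,"ax": 0,"ay": 0,"az": 0,"grip": 0},{"x": -2.7,"y": -1.5,"z": -24.6,"ax": 0,"ay": 0,"az": 0,"grip": 0}]'

```text
time_s: 10.55
eef_pos: [0.5964, -0.0644, 0.2684]
eef_rot: [-0.704, 0.707, 0.053, -0.045]
wrist_force: [-0.9, 0.8, -0.2]
opening: 1.001
```

```bash
python3 look.py 8 mill; python3 - <<'E'
from bench import ctrl
from h import *
plan(ctrl.get_obs(),(.597,-.064,.144),np.radians(8))
E
```

```text
[ 0.5964 -0.0644  0.2684] [-0.9  0.8 -0.2] 1.0009500428085536
mill 0.77 [314.1 167.6] [ 0.5957 -0.0658  0.    ]
 rect 0.68 [318.5 184.1  56.7  72.6]
 rect 0.61 [296.1 308.   48.8  57.7]
shift cm [-0.14 12.5  -0.09] rot [0.005 0.001 0.012] tcp [ 0.5967 -0.0625  0.269 ] t 10.7
```

View pics/w8.png

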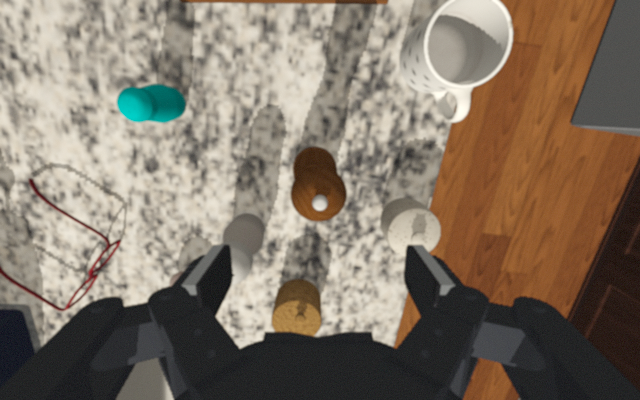

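```bash
python3 - <<'E'
from bench import ctrl,vision
from h import *
P=vision.camera_params("wrist");o=ctrl.get_obs()
for uv,z in [((320,203),.168),((319,192),.141)]:
    s=onplane(P,uv,z); print(s)
    plan(o,(s[0],s[1],.144),np.radians(8))
E
```

```text
[ 0.60051348 -0.05980086  0.168     ]
shift cm [ 0.26 12.5   0.27] rot [0.005 0.001 0.012] tcp [ 0.5967 -0.0625  0.269 ] t 10.7
[ 0.59994876 -0.0584143   0.141     ]
shift cm [ 0.23 12.5   0.42] rot [0.005 0.001 0.012] tcp [ 0.5967 -0.0625  0.269 ] t 10.7
```

The mill is at (318,190), centred between the jaws. Going down.

>>> apply_moves --increments '[{"x": 0.1,"y": 4,"z": 0.2,"ax": 0,"ay": 0,"az": 0.01,"grip": 0},{"x": 0.1,"y": 8,"z": 0.2,"ax": 0,"ay": 0,"az": 0.01,"grip": 0},{"x": 0.1,"y": 11,"z": 0.2,"ax": 0,"ay": 0,"az": 0.01,"grip": 0},{"x": 0.1,"y": 12.5,"z": 0.2,"ax": 0,"ay": 0,"az": 0.01,"grip": 0},{"x": 0.1,"y": 12.5,"z": 0.2,"ax": 0,"ay": 0,"az": 0.01,"grip": 0.2},{"x": 0.1,"y": 12.5,"z": 0.2,"ax": 0,"ay": 0,"az": 0.01,"grip": 0.4},{"x": 0.1,"y": 12.5,"z": 0.2,"ax": 0,"ay": 0,"az": 0.01,"grip": 0.6},{"x": 0.1,"y": 12.5,"z": 0.2,"ax": 0,"ay": 0,"az": 0.01,"grip": 0.9},{"x": 0.1,"y": 12.5,"z": 0.2,"ax": 0,"ay": 0,"az": 0.01,"grip": 0.9},{"x": 0.1,"y": 12.5,"z": 0.2,"ax": 0,"ay": 0,"az": 0.01,"grip": 0.9}]'

```text
time_s: 11.95
eef_pos: [0.6004, -0.0611, 0.1463]
eef_rot: [-0.703, 0.707, 0.052, -0.048]
wrist_force: [0.1, 1.2, 6.5]
opening: 0.538
```

```bash
python3 look.py 9; python3 - <<'E'
from bench import ctrl
from h import *
plan(ctrl.get_obs(),(.469,.1665,.24),np.radians(8))
E
```

```text
[ 0.6004 -0.0611  0.1463] [0.1 1.2 6.5] 0.537634958277589
shift cm [-9.76 -9.58 24.32] rot [0.006 0.001 0.006] tcp [ 0.6004 -0.0611  0.1463] t 12.0
```

View pics/w9.png

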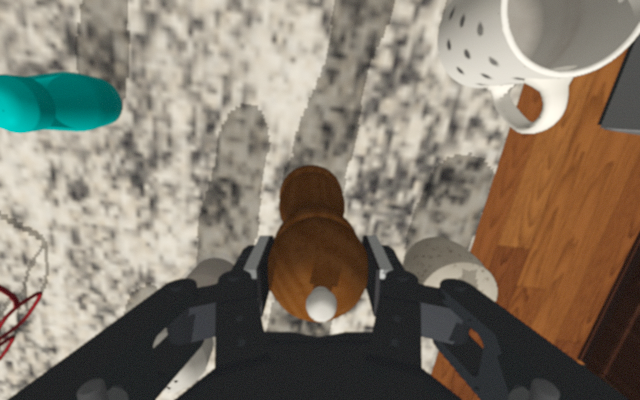

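The head is gripped, but the 6.5 N upward force suggests contact a bit above the widest part. I'll regrip 6 mm lower, as I did with the shaker.

>>> apply_moves --increments '[{"x": 0,"y": 0,"z": 0,"ax": 0,"ay": 0,"az": 0,"grip": 0.3},{"x": 0,"y": 0.3,"z": 0,"ax": 0,"ay": 0,"az": 0,"grip": 0.2},{"x": 0,"y": 0.6,"z": 0,"ax": 0,"ay": 0,"az": 0,"grip": 0.2},{"x": 0,"y": 0.6,"z": 0,"ax": 0,"ay": 0,"az": 0,"grip": 0.4},{"x": 0,"y": 0.6,"z": 0,"ax": 0,"ay": 0,"az": 0,"grip": 0.9},{"x": 0,"y": 0.6,"z": 0,"ax": 0,"ay": 0,"az": 0,"grip": 0.9},{"x": 0,"y": 0.6,"z": 0,"ax": 0,"ay": 0,"az": 0,"grip": 0.9}]'

```text
time_s: 12.88
eef_pos: [0.6004, -0.0611, 0.1402]
eef_rot: [-0.703, 0.707, 0.052, -0.048]
wrist_force: [0.1, -0.5, -0.1]
opening: 0.549
```

>>> apply_moves --increments '[{"x": 0,"y": -2,"z": 0,"ax": 0,"ay": 0,"az": 0,"grip": 0.9},{"x": 0,"y": -5.5,"z": 0,"ax": 0,"ay": 0,"az": 0,"grip": 0.9},{"x": 0,"y": -8,"z": 0,"ax": 0,"ay": 0,"az": 0,"grip": 0.9},{"x": -0.8,"y": -8.5,"z": 2,"ax": 0,"ay": 0,"az": 0,"grip": 0.9},{"x": -2.2,"y": -8.5,"z": 5.5,"ax": 0,"ay": 0,"az": 0,"grip": 0.9},{"x": -3.8,"y": -8.5,"z": 9.5,"ax": 0,"ay": 0,"az": 0,"grip": 0.9},{"x": -5.4,"y": -8.5,"z": 13.5,"ax": 0,"ay": 0,"az": 0,"grip": 0.9},{"x": -7,"y": -8.5,"z": 17.5,"ax": 0,"ay": 0,"az": 0,"grip": 0.9},{"x": -8.4,"y": -8.5,"z": 21,"ax": 0,"ay": 0,"az": 0,"grip": 0.9},{"x": -9.4,"y": -8.5,"z": 23.4,"ax": 0,"ay": 0,"az": 0,"grip": 0.9},{"x": -9.8,"y": -8.5,"z": 24.3,"ax": 0,"ay": 0,"az": 0,"grip": 0.9},{"x": -9.8,"y": -8.5,"z": 24.3,"ax": 0,"ay": 0,"az": 0,"grip": 0.9}]'

```text
time_s: 14.38
eef_pos: [0.4681, 0.1666, 0.223]
eef_rot: [-0.703, 0.707, 0.052, -0.048]
wrist_force: [-0.2, 0.5, -0.8]
opening: 0.549
```

```bash
python3 look.py 10; python3 - <<'E'
from bench import ctrl,vision
import cv2
from h import *
plan(ctrl.get_obs(),(.469,.1665,.225),np.radians(8))
P=vision.camera_params("wrist")
im=cv2.imread("pics/w10.png"); hsv=cv2.cvtColor(im,cv2.COLOR_BGR2HSV)
m=((hsv[...,0]>18)&(hsv[...,0]<32)&(hsv[...,1]>130)&(hsv[...,2]>110)).astype(np.uint8)
n,l,st,_=cv2.connectedComponentsWithStats(m)
for i in range(1,n):
    if st[i,4]>100:
        ys,xs=np.where(l==i); pts=np.array([onplane(P,(x,y),.046)[:2] for x,y in zip(xs,ys)])
        f=lambda p:np.hypot(*(pts-p[:2]).T)-p[2]
        s=least_squares(f,[*pts.mean(0),.035],loss="soft_l1",f_scale=.002).x; print(st[i],s.round(4),np.std(f(s)).round(4))
E
```

```text
[0.4681 0.1666 0.223 ] [-0.2  0.5 -0.8] 0.549355772890614
shift cm [ 0.04 -0.19  0.03] rot [0.006 0.002 0.005] tcp [0.4686 0.1661 0.2231] t 14.425
[105 109  59  97 695] [-2.052  -1.0966  2.6566] 0.002
[266 135  11  12 106] [0.419  0.202  0.0039] 0.0014
[478 137  12  12 114] [0.6292 0.2296 0.0041] 0.0014
[276 141  83  68 574] [0.4701 0.1657 0.041 ] 0.001
[402 154  61  59 469] [0.589  0.1812 0.0301] 0.0011
```

View pics/w10.png

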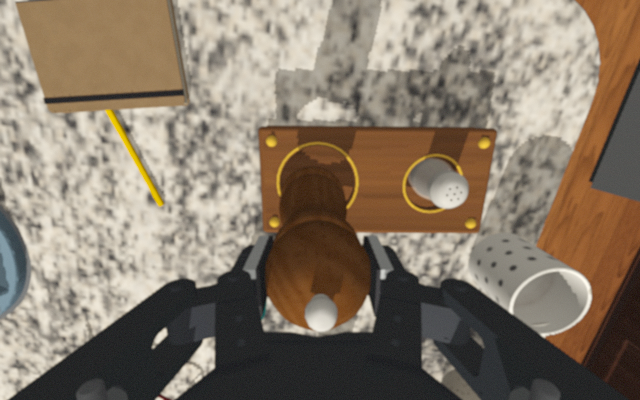

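```bash
python3 - <<'E'
from bench import ctrl,vision
import cv2
from h import *
P=vision.camera_params("wrist");o=ctrl.get_obs();p=o["eef_pos"]
print("nut pred",proj(P,(p[0],p[1],.083+.168)),"obs pt",onplane(P,(321,312),.251))
im=cv2.imread("pics/w10.png")
for c,r,z,col in [((p[0],p[1]),.029,.083,(255,0,0)),((p[0],p[1]),.0245,.224,(0,255,0)),((.4695,.1662),.039,.046,(0,0,255))]:
    pts=np.array([proj(P,(c[0]+r*np.cos(a),c[1]+r*np.sin(a),z)) for a in np.linspace(0,6.28,60)])
    cv2.polylines(im,[pts.round().astype(np.int32)],True,col,1)
cv2.imwrite("pics/z10.png",cv2.resize(im[120:340,220:420],(727,800))[:600])
E
```

```text
nut pred [314.73391995 317.26405814] obs pt [0.4705444  0.16861104 0.251     ]
```

View pics/z10.png

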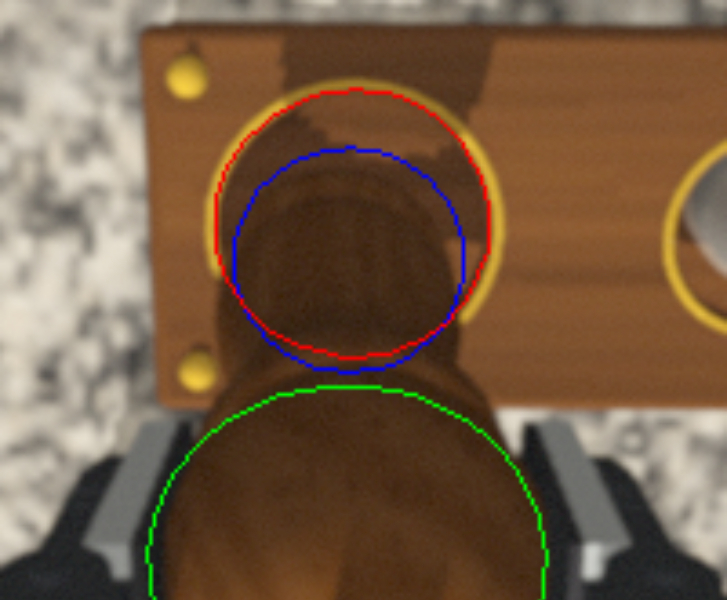

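The foot sits about 5 mm toward −y and 3 mm toward −x of where it should be, a tilt of roughly 2°. I'll straighten it with a small turn and re-check.

>>> apply_moves --increments '[{"x": 0.3,"y": 1,"z": 0,"ax": 0.04,"ay": 0,"az": 0.005,"grip": 0.9},{"x": 0.3,"y": 2,"z": 0,"ax": 0.04,"ay": 0,"az": 0.005,"grip": 0.9},{"x": 0.3,"y": 2,"z": 0,"ax": 0.04,"ay": 0,"az": 0.005,"grip": 0.9},{"x": 0.3,"y": 2,"z": 0,"ax": 0.04,"ay": 0,"az": 0.005,"grip": 0.9}]'

```text
time_s: 14.92
eef_pos: [0.4718, 0.1662, 0.2031]
eef_rot: [0.717, -0.694, -0.049, 0.05]
wrist_force: [-0.5, 0.2, -1.2]
opening: 0.54
```

```bash
python3 look.py 11; python3 - <<'E'
from bench import ctrl,vision
import cv2
from h import *
P=vision.camera_params("wrist");o=ctrl.get_obs();p=o["eef_pos"]; print(p)
b=p[2]-.1402
print("nut pred",proj(P,(p[0],p[1],b+.168)))
im=cv2.imread("pics/w11.png")
for c,r,z,col in [((p[0],p[1]),.029,b,(255,0,0)),((p[0],p[1]),.0245,b+.141,(0,255,0)),((.4698,.166),.041,.046,(0,0,255))]:
    pts=np.array([proj(P,(c[0]+r*np.cos(a),c[1]+r*np.sin(a),z)) for a in np.linspace(0,6.28,60)])
    cv2.polylines(im,[pts.round().astype(np.int32)],True,col,1)
cv2.imwrite("pics/z11.png",cv2.resize(im[120:340,220:420],(545,600)))
s=vision.camera("scene"); cv2.imwrite("pics/s11.png",cv2.resize(s[80:280,180:480,::-1],(750,500),interpolation=cv2.INTER_CUBIC))
E
```

```text
[0.4718 0.1662 0.2031] [-0.5  0.2 -1.2] 0.540126858865092
[0.47195495 0.16630185 0.20336095]
nut pred [314.41708829 314.41211195]
```

View pics/z11.png

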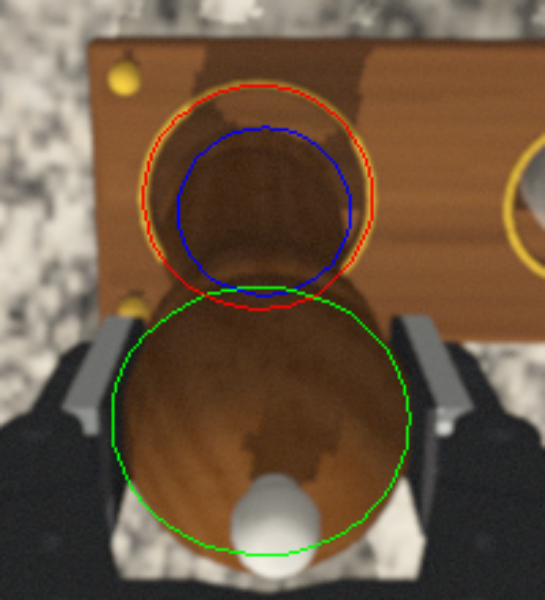

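View pics/s11.png

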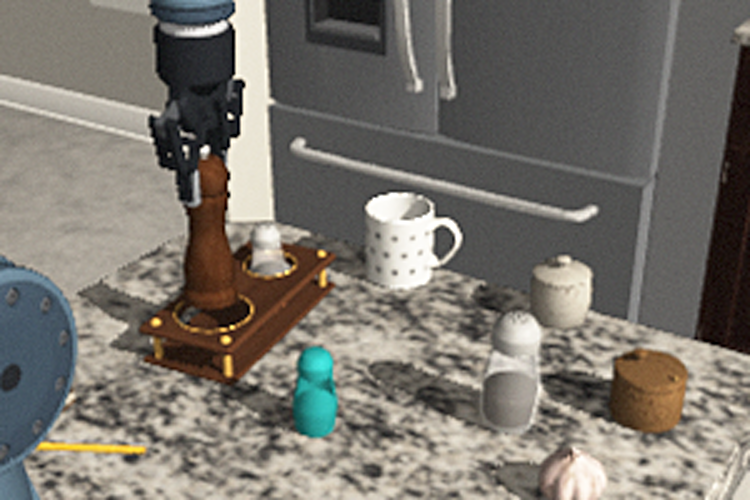

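The foot now lies inside the ring's projection and the mill looks upright in the scene view. Lowering it through.

>>> apply_moves --increments '[{"x": 0,"y": 1,"z": 0,"ax": 0,"ay": 0,"az": 0,"grip": 0.9},{"x": 0,"y": 2.2,"z": -0.05,"ax": 0,"ay": 0,"az": 0,"grip": 0.9},{"x": 0,"y": 3.4,"z": -0.1,"ax": 0,"ay": 0,"az": 0,"grip": 0.9},{"x": 0,"y": 4.5,"z": -0.1,"ax": 0,"ay": 0,"az": 0,"grip": 0.9},{"x": 0,"y": 5.2,"z": -0.1,"ax": 0,"ay": 0,"az": 0,"grip": 0.9},{"x": 0,"y": 5.4,"z": -0.1,"ax": 0,"ay": 0,"az": 0,"grip": 0.9},{"x": 0,"y": 5.4,"z": -0.1,"ax": 0,"ay": 0,"az": 0,"grip": 0.9}]'

```text
time_s: 15.9
eef_pos: [0.4721, 0.1672, 0.1495]
eef_rot: [0.717, -0.693, -0.049, 0.05]
wrist_force: [-0.4, -0.2, -0.7]
opening: 0.544
```

```bash
python3 look.py 12; python3 - <<'E'
from bench import vision
import cv2
s=vision.camera("scene"); cv2.imwrite("pics/s12.png",cv2.resize(s[80:280,180:480,::-1],(750,500),interpolation=cv2.INTER_CUBIC))
E
```

```text
[0.4721 0.1672 0.1495] [-0.4 -0.2 -0.7] 0.5436941453061752
```

View pics/w12.png

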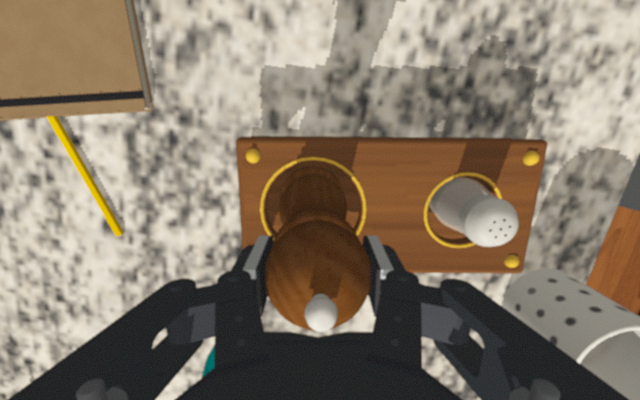

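View pics/s12.png

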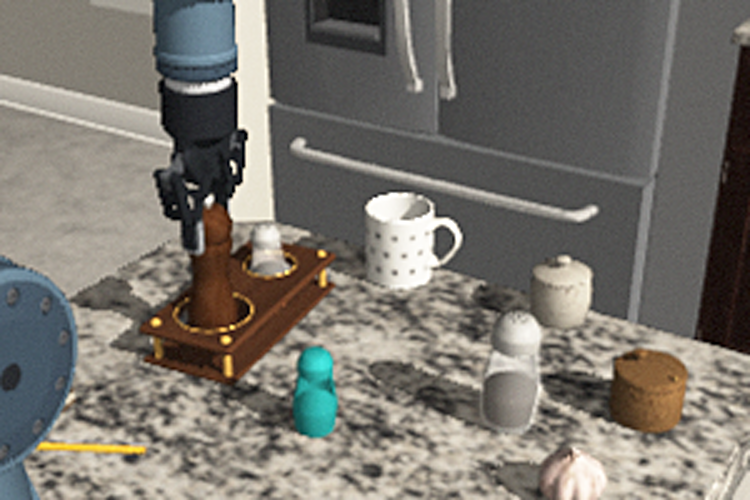

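The mill is through the wide ring and hangs clear. Down the last few millimetres, feeling for contact.

>>> apply_moves --increments '[{"x": 0,"y": 0.2,"z": 0,"ax": 0,"ay": 0,"az": 0,"grip": 0.9},{"x": 0,"y": 0.3,"z": 0,"ax": 0,"ay": 0,"az": 0,"grip": 0.9},{"x": 0,"y": 0.3,"z": 0,"ax": 0,"ay": 0,"az": 0,"grip": 0.9}]'

```text
time_s: 16.38
eef_pos: [0.4724, 0.1674, 0.147]
eef_rot: [0.717, -0.693, -0.05, 0.05]
wrist_force: [0.2, 0.2, -1.3]
opening: 0.543
```

>>> apply_moves --increments '[{"x": 0,"y": 0.1,"z": 0,"ax": 0,"ay": 0,"az": 0,"grip": 0.9},{"x": 0,"y": 0.2,"z": 0,"ax": 0,"ay": 0,"az": 0,"grip": 0.9},{"x": 0,"y": 0.2,"z": 0,"ax": 0,"ay": 0,"az": 0,"grip": 0.9}]'

```text
time_s: 16.75
eef_pos: [0.4728, 0.1678, 0.1467]
eef_rot: [0.717, -0.693, -0.05, 0.05]
wrist_force: [-4.0, 0.0, 12.8]
opening: 0.542
```

Contact at about 13 N. Releasing.

>>> apply_moves --increments '[{"x": 0,"y": -0.1,"z": 0,"ax": 0,"ay": 0,"az": 0,"grip": 0.6},{"x": 0,"y": -0.1,"z": 0,"ax": 0,"ay": 0,"az": 0,"grip": 0.35},{"x": 0,"y": -0.1,"z": 0,"ax": 0,"ay": 0,"az": 0,"grip": 0.15},{"x": 0,"y": -0.1,"z": 0,"ax": 0,"ay": 0,"az": 0,"grip": 0},{"x": 0,"y": -2,"z": 0.1,"ax": 0,"ay": 0,"az": 0,"grip": 0},{"x": 0,"y": -6,"z": 0.25,"ax": 0,"ay": 0,"az": 0,"grip": 0},{"x": 0,"y": -11,"z": 0.45,"ax": 0,"ay": 0,"az": 0,"grip": 0},{"x": 0,"y": -14,"z": 0.5,"ax": 0,"ay": 0,"az": 0,"grip": 0},{"x": 0,"y": -14,"z": 0.5,"ax": 0,"ay": 0,"az": 0,"grip": 0}]'

```text
time_s: 17.88
eef_pos: [0.4738, 0.1681, 0.2896]
eef_rot: [0.717, -0.693, -0.052, 0.048]
wrist_force: [0.8, 0.6, -0.5]
opening: 1.001
```

```bash
python3 look.py 13; python3 - <<'E'
from bench import vision,ctrl,pinpoint
from h import *
import cv2
s=vision.camera("scene"); cv2.imwrite("pics/s13.png",cv2.resize(s[80:280,180:480,::-1],(750,500),interpolation=cv2.INTER_CUBIC))
P=vision.camera_params("scene")
for n in ["garlic","wooden_box"]:
    for d in pinpoint("scene",n)[:1]: print(n,d["xy"])
o=ctrl.get_obs();print(o["time_s"],o["eef_pos"])
E
```

```text
[0.4738 0.1681 0.2896] [ 0.8  0.6 -0.5] 1.0006457727477012
garlic [409.5, 277.4]
wooden_box [435.6, 245.5]
18.075 [0.47145167 0.16788412 0.28501857]
```

View pics/w13.png

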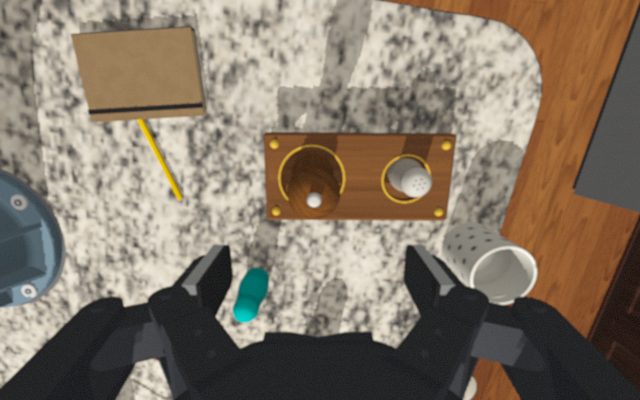

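View pics/s13.png

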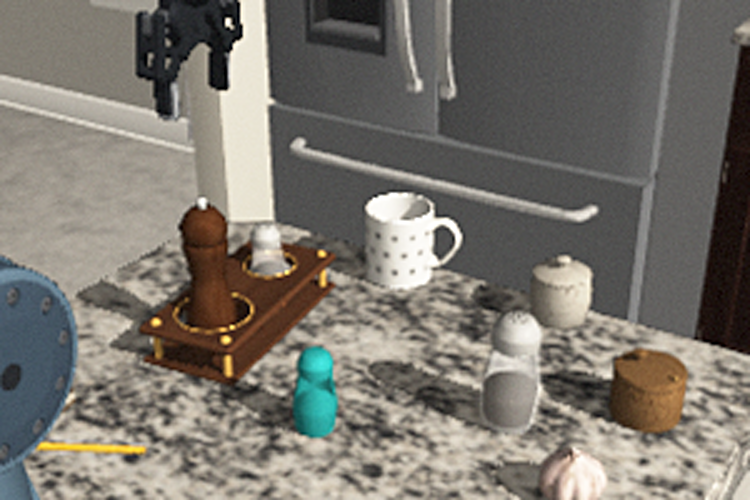

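Both stand in their holes. Numeric check of uprightness and seating before handing in.

```bash
python3 - <<'E'
from bench import vision,ctrl
from h import *
P=vision.camera_params("scene"); W=vision.camera_params("wrist")
print("wrist nut (315,200)->",onplane(W,(315,200),.174), "shaker cap (416,182)->",onplane(W,(416,182),.095))
nut=(180+203/2.5,80+203/2.5); print("scene nut",nut,onplane(P,nut,.174))
cap=(180+265/2.5,80+226/2.5); print("scene cap",cap,onplane(P,cap,.094))
E
```

```text
wrist nut (315,200)-> [0.46956489 0.17341876 0.174     ] shaker cap (416,182)-> [0.57701454 0.187712   0.095     ]
scene nut (261.2, 161.2) [0.4633782  0.16019855 0.174     ]
scene cap (286.0, 170.4) [0.58412249 0.18012541 0.094     ]
```

```bash
python3 -c "
from bench import ticket;print(ticket.hand_in())"
```

```text
the job is handed in; nothing more can be done
None
```

The small clear shaker is in the narrow hole and the pepper mill is in the wide hole. I lowered each one until I felt contact near foot-board height, 8 N for the shaker and 13 N for the mill. I then released them, raised the gripper clear and handed in at about 18 s of the 58 s.

- **Regrips:** I gripped both items slightly too high at first and regripped them about 6–8 mm lower before lifting.
- **Mill tilt:** The mill hung about 2° off vertical after the carry. I straightened it with a small wrist turn before lowering it through the hole.
- **Final pictures:** Both items stand inside their rings. The garlic and the wooden box are within about 2 px of their starting positions in the scene view.
- **Uprightness check:** The positions of the mill's nut and the shaker's cap, worked out from the two cameras, differ by up to about 15 mm for the nut and 10 mm for the cap. For the nut, the average lies within a few millimetres of the wide hole centre. For the cap, it lies about 8 mm to the −x side of the narrow hole centre. This check is therefore coarse. It shows no clear lean, but does not measure uprightness closely.

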